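Chock the canister before drawing the stop bar

TASK

The round metal canister lying across the sloping drip tray under the sink is kept from rolling only by a sliding steel stop bar, which has to come out of the way. First set the loose rubber wedge on the tray and slide it, thin edge first, snugly under the middle of the canister's downhill side; only then push the bar's upright paddle to slide the bar fully out, so that the canister stays where it lies, resting on the wedge. Do not let the canister roll away, and leave the brush, the jug and the mousetrap alone.

Things in the scene. Friction and masses are not known exactly. Their poses are not given: they have to be found in the camera images.
- tray: Fixed beige plastic drip tray, 280 (own x) x 340 mm (own y), turned up to 0.2 rad. Its flat floor rises towards its own +y at 0.105 rad (6 degrees). Origin on the work surface under its centre, z straight up; the floor lies 28 mm above the origin (height = 28 mm + 0.1054 x local y). A lip 10 mm high runs all round. A guide block 56 mm high carries the bar at local x +114, y -15 mm.
- can_center (a point): Centre of the closed metal canister, a smooth cylinder 72 mm in diameter, 120 mm long, with a small cap (14 mm) on its far end, 0.3 to 0.6 kg. It lies along the tray's x, free to roll downhill (tray -y), and starts leaning on the stop bar. Its axis is 36 mm above the tray floor. This frame turns as it rolls.
- can: The same canister, whole: its x axis is the cylinder's axis; its origin lies on the cylinder's surface, mid-length (36 mm from the axis).
- chock_center (a point): Centre (15 mm above its underside) of the loose black rubber wedge, 80 long (own x) x 50 wide (own y) x 30 mm high, 0.14 kg. The heel (x -40 to -5) is a flat-topped block; then the top falls at 30 degrees to a thin edge 4 mm high at x +40. It starts on the flat surface left or right of the tray, thin edge within about 1 rad of +y; the brush is on the other side.
- chock_nose (a point): Middle of the wedge's thin edge, at its underside, 40 mm ahead of its centre along own +x. When the wedge just touches the canister this edge is 17 mm, and the wedge's centre 57 mm, downhill of the canister's axis, measured along the slope.
- bar (a joint): Slide of the steel stop bar, m: 0 = in place in front of the canister, 0.19 = fully out against its stop. It moves along the tray's +x (away from the robot); friction about 2 N, and it stays where it is left.
- paddle (a point): Centre of the upright flat steel paddle at the bar's near end, 10 (tray x) x 34 (tray y) x 38 mm high, moving with the bar: push its near face towards tray +x. It stands 42 to 80 mm above the tray floor, 42 to 76 mm downhill of the canister's axis. The bar, 10 mm thick, is 45 mm above the floor, 40 mm downhill of that axis: both pass over the wedge.
- brush: Green washing-up brush, 190 mm long, lying on the surface at the left or right of the tray; leave alone. Origin under its middle.
- jug: Purple plastic jug with handle, 96 mm across, 150 mm high, standing beyond the right-hand place; leave alone. Origin under its middle.
- mousetrap: Flat steel mousetrap with spring clip, 100 x 50 x 20 mm, to the right; leave alone. Origin under its middle.
Things that resemble listed ones, but are neither listed nor needed, are in the scene too. Leave any pink or red look-alike of the part that bears chock_center alone.

How it is judged:
On the way, in this order (a step that is already met when the one before it is completed fails the run):
1. the wedge is snug under the middle of the canister's downhill side while the stop bar is still in place (horizontal distance between chock_nose and can_center below 0.028 m and angle between the y axis of chock_center and the x axis of can, either way round below 0.3 rad and value of joint bar below 0.015 m and contact force between chock and tray above 0.1 N), for 0.2 s.
2. the stop bar is slid fully out (value of joint bar above 0.175 m), for 0.2 s.
At the end, for the whole second after the job is handed in: The bar is out by more than 175 of its 190 mm; the canister is at rest within 20 mm of where it lay, clear of the bar and resting on the wedge, whose thin edge is within 28 mm (seen from above) of the canister's centre and within 0.3 rad of parallel to its axis (horizontal distance between chock_nose and can_center below 0.028 m and angle between the y axis of chock_center and the x axis of can, either way round below 0.3 rad and linear speed of can below 0.01 m/s and angular speed of can below 0.2 rad/s and value of joint bar above 0.175 m and distance of can_center from where it was at the start of the episode below 0.02 m and contact force between chock and can above 0.05 N and contact force between can and bar below 0.05 N); the robot touches nothing.
It fails at once if the canister rolls away (more than 35 mm from its start) (distance of can_center from where it was at the start of the episode above 0.035 m).
It fails at once if the washing-up brush is moved by more than 30 mm (distance of brush from where it was at the start of the episode above 0.03 m).
It fails at once if the jug is moved by more than 30 mm (distance of jug from where it was at the start of the episode above 0.03 m).
It fails at once if the mousetrap is moved by more than 30 mm (distance of mousetrap from where it was at the start of the episode above 0.03 m).
It also fails if it takes over 72 s, if anything falls off the work surface, if the arm or the gripper's body presses on something with over 40 N, if the wrist force passes 120 N, or if a joint passes its speed limit or range.

ROBOT

A 6-joint arm with a two-finger parallel gripper is mounted at the origin on the work surface. World frame = base frame: x ahead of the robot, y to its left, z up, the work surface at z = 0. Lengths are in m, angles in rad, forces in N, time in s.
With the tool pointing down it reaches from about 0.15 to 0.775 m from the base axis. Payload 6.1 kg.
Tool frame: the origin (TCP) lies between the finger pads; the fingertips stand 22 mm ahead of it and the grasp point (between the pads) lies 3 mm ahead of it (ctrl.tip_reach is the distance from the TCP to the fingertips, in m); z points along the fingers, y is the line along which they close (so a half turn about z gives the same grasp; the last joint's range is limited). The gripper opens to 85 mm and grips with 20 to 120 N. Pads are 22 mm wide; open, the fingers measure 114 mm over their backs; the gripper's body (76 mm by 85 mm) begins 54 mm behind the grasp point. The pads swing forward as they close: fully open they stand 13 mm farther back than shut.
Start: joints at [-1.312, 0.126, -0.04, 1.405, 0, 1.571], TCP at [0.134, -0.508, 0.253] pointing down, gripper open.
Joint ranges: [-2.72, 2.72], [-0.95, 1.95], [-1.27, 1.35], [-1.78, 2.02], [-1.46, 1.47], [-3.14, 3.14]. Speed limits (rad/s): [2.39, 2.39, 3.01, 3.14, 3.14, 3.14].

INTERFACE

Orientations are given as a unit quaternion [w, x, y, z].
In Python, from station import ctrl, capture, ticket, silhouettes, landmark_of gives the robot as it stands.
- The arm moves only by the tool servo_tool, never from a script. Its argument "plan" is a list that holds one entry, the list of rows, each a list of 7 numbers: the shift along the world's x, y, z in mm, then the turn, a rotation vector about the world's x, y, z in rad, then the closure, from 0 (fully open) to 1 (shut). A call has exactly 5 rows; each row shifts and turns the commanded pose from where the row before left it; what a row does not reach is not made up. A row lasts 1/10 s, in which the tool goes at most 50 mm and 8.59 degrees, less where a joint would pass 70% of its speed; a pose out of reach is approached as far as the arm can. A call with a gripper value outside its range is refused whole. The fingers move at their own pace and stop on an object; "grip_force" is the grip in N (left out, the last holds). Time passes only in rows, so rows that do not move let the fingers close, or fill a call up. It gives the time, the measured TCP pose, the force, the opening and the grip force at its end, in the units of the state.
- ctrl.sense(): the state, without advancing time (a new reading comes with each control period).
- capture(name): name is "scene" or "top" or "wrist"; returns a dict with "pixels" (480x640x3 uint8, blue, green, red), "range_z" (480x640 float32, m along the optical axis (not along the pixel's ray), 0 where there is no reading), "camera_matrix" (3x3 intrinsics, pixels), "extrinsics" (4x4, takes a point from world to camera coordinates); the wrist camera has in their place "mount" (4x4, takes a point from camera to tool coordinates, whose origin is the TCP and whose axes are the flange's). Camera axes: x right, y up, looking along -z (the intrinsics and any distortion apply to the point x, -y, -z); pixel columns grow to the right and rows downward; lengths in m; the calibration is good to about 2 mm. A picture is of the moment at which its call begins: read the wrist's pose just before it.
- ticket.close_job(): hands the job in; it is judged then, once.
Trained networks look in a picture, given as the dict that the camera call returned (one of the last four; its "shot" number tells which), for a name from the list of things; names that differ only in an ending like _2 or _b are one class to them, and where a whole thing is asked for, a point or a joint stands for the part that bears it (a point fixed in the world has none). Each returns a list of dicts, best first, with "p" (0 to 1); they miss things now and then, are a little off and sometimes report something else, mostly with a low value. They report only what shows in the picture. A call takes as long as a camera call. They do not tell look-alikes from the thing itself.
- silhouettes(picture, target): "pixels" (480x640 bool, what is visible of it) and "xy" ([column, row] in pixels, amid what is visible of it).
- landmark_of(picture, target): "xy" ([column, row] in pixels: a listed point, or the origin of a listed thing).
The state is a dict: "t": time; "joint_pos": joint angles; "dq": joint speeds; "joint_efforts": joint torques, N m; "tcp_pos": TCP position; "orientation": TCP orientation; "contact_force": force on the tool from outside, world axes, zero at the start; "ft_torque": the same for the moment, N m; "width": opening from 0.0 (shut) to 1.0 (fully open); "grip_force": force on a finger pad.
Only numpy, scipy, OpenCV 4.12 (cv2) and the standard library are available. Lean on these libraries where they do the work, as an engineer would, in place of code of your own. Each camera call takes 0.05 s, during which the arm holds its last target. There are 200 camera calls.

## Working session

There is one attempt and no reset: what is moved stays moved. The work goes in short steps, Python scripts to look and compute and a tool call to move; the robot and the scene stay as the last step left them, time stands still between calls to the robot, and variables do not carry over. Pictures are saved under pics/ and viewed, at most 10 in all, crops included, and the job is handed in when it is done.

Besides the shell and the picture viewer there is one more tool, called as a command line: name --argument value ..., lists and objects as JSON in quotes. servo_tool: Moves the arm, as the interface text tells. Its arguments: {"type":"object","properties":{"plan":{"type":"array","items":{"type":"array","items":{"type":"array","items":{"type":"number"}}}},"grip_force":{"type":"number"}},"required":["plan"]}

```bash
mkdir -p pics; ls
cat > h.py <<'E'
import numpy as np, cv2
from station import ctrl, capture, ticket, silhouettes, landmark_of
from scipy.spatial.transform import Rotation as R
def ext(p,s=None):
    if 'extrinsics' in p: return np.array(p['extrinsics'])
    T=np.eye(4); q=s['orientation']; T[:3,:3]=R.from_quat([q[1],q[2],q[3],q[0]]).as_matrix(); T[:3,3]=s['tcp_pos']
    return np.linalg.inv(T@np.array(p['mount']))
def cloud(p,s=None):
    K=np.array(p['camera_matrix']); z=p['range_z']; v,u=np.mgrid[:480,:640]
    X=np.stack([(u-K[0,2])/K[0,0]*z,-(v-K[1,2])/K[1,1]*z,-z],-1)
    W=np.linalg.inv(ext(p,s)); return X@W[:3,:3].T+W[:3,3]
def ray(p,xy,h,s=None):
    K=np.array(p['camera_matrix']); W=np.linalg.inv(ext(p,s))
    d=W[:3,:3]@np.array([(xy[0]-K[0,2])/K[0,0],-(xy[1]-K[1,2])/K[1,1],-1]); o=W[:3,3]
    return o+d*(h-o[2])/d[2]
E
python3 - <<'E'
from h import *
for n in ['scene','top']:
    p=capture(n); cv2.imwrite(f'pics/{n}.png',p['pixels']); C=cloud(p); print(n,p.keys())
    for t in ['tray','can_center','chock_center','chock_nose','paddle','brush','jug','mousetrap']:
        for d in landmark_of(p,t)[:3]:
            x,y=d['xy']; i,j=int(np.clip(y,0,479)),int(np.clip(x,0,639)); print(t,round(d['p'],2),np.round(d['xy']),C[i,j].round(3))
E
```

```text
pics
scene dict_keys(['pixels', 'range_z', 'camera_matrix', 'extrinsics', 'shot'])
tray 0.78 [316. 278.] [0.647 0.035 0.072]
can_center 0.71 [325. 263.] [0.613 0.052 0.1  ]
chock_center 0.95 [463. 291.] [0.539 0.411 0.03 ]
chock_center 0.73 [407. 293.] [0.578 0.271 0.02 ]
chock_center 0.71 [469. 252.] [0.366 0.412 0.023]
chock_nose 0.93 [477. 295.] [0.526 0.45  0.01 ]
chock_nose 0.88 [406. 303.] [0.608 0.275 0.009]
chock_nose 0.85 [418. 228.] [0.296 0.256 0.023]
paddle 0.57 [315. 227.] [ 0.467 -0.019  0.097]
brush 0.57 [218. 238.] [ 0.513 -0.306  0.021]
jug 0.87 [199. 285.] [ 0.739 -0.261  0.05 ]
jug 0.43 [160. 256.] [ 0.622 -0.445  0.011]
mousetrap 0.58 [162. 254.] [ 0.62  -0.439  0.015]
top dict_keys(['pixels', 'range_z', 'camera_matrix', 'extrinsics', 'shot'])
tray 0.67 [317. 227.] [0.56  0.018 0.094]
tray 0.22 [462. 268.] [ 0.486 -0.315  0.022]
can_center 0.82 [304. 221.] [0.571 0.047 0.104]
chock_center 0.96 [205. 341.] [0.302 0.265 0.03 ]
chock_center 0.83 [133. 309.] [0.371 0.43  0.03 ]
chock_center 0.81 [208. 230.] [0.557 0.271 0.029]
chock_nose 0.98 [132. 251.] [ 0.504  0.454 -0.001]
chock_nose 0.92 [209. 212.] [0.602 0.279 0.   ]
chock_nose 0.66 [207. 360.] [0.26  0.262 0.002]
paddle 0.55 [330. 274.] [ 0.457 -0.011  0.105]
brush 0.86 [460. 269.] [ 0.482 -0.315  0.013]
jug 0.56 [444. 182.] [ 0.659 -0.251  0.131]
jug 0.47 [516. 215.] [ 0.612 -0.447  0.015]
mousetrap 0.73 [512. 213.] [ 0.621 -0.442  0.003]
```

View pics/top.png

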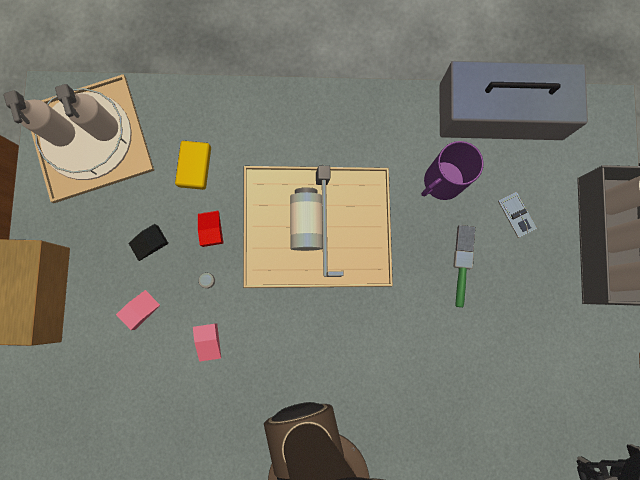

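View pics/scene.png

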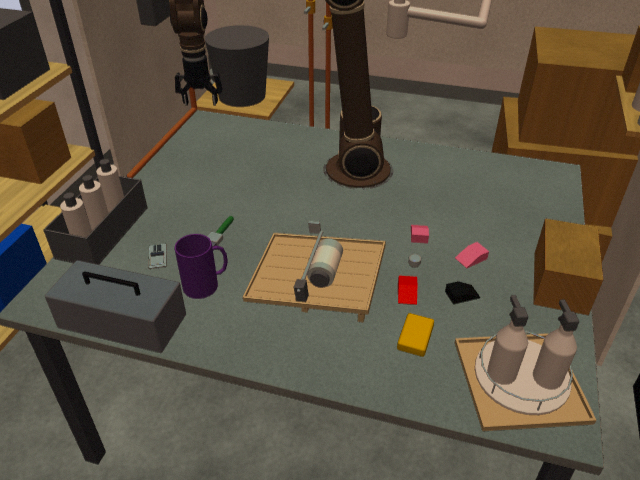

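Black (148,242), red (209,228), and pink (138,310) and (206,342) wedges are all candidates. Only the black one fits the "black rubber wedge" description. I'll confirm it in a crop and measure it.

Run:
```python
from h import *
p=capture('top'); C=cloud(p); im=p['pixels']
a=cv2.resize(im[205:280,105:245],None,fx=4,fy=4,interpolation=cv2.INTER_CUBIC)
b=cv2.resize(im[150:300,235:405],None,fx=3,fy=3,interpolation=cv2.INTER_CUBIC)
o=np.zeros((300+450,560,3),np.uint8);o[:300,:560]=a;o[300:,:510]=b;cv2.imwrite('pics/crop.png',cv2.resize(o,None,fx=.8,fy=.8))
# wedge
m=(im.max(2)<60); m[:215]=0;m[270:]=0;m[:,:115]=0;m[:,180:]=0
P=C[m]; print('black n',len(P)); 
print(cv2.minAreaRect(P[:,:2].astype(np.float32)))
H=P[P[:,2]>.026]; print('heel',len(H),H.mean(0),cv2.minAreaRect(H[:,:2].astype(np.float32)))
S=P[(P[:,2]<.024)&(P[:,2]>.007)]; A=np.c_[S[:,:2],np.ones(len(S))]; g=np.linalg.lstsq(A,S[:,2],rcond=None)[0]
print('slope dir',np.arctan2(-g[1],-g[0]),np.hypot(*g[:2]),S.mean(0))
# tray outline
f=silhouettes(p,'tray')
for d in f[:2]:
    Q=C[d['pixels']]; Q=Q[(Q[:,2]>.005)]; print('tray',d['p'],d['xy'],cv2.minAreaRect(Q[:,:2].astype(np.float32)))
    fl=Q[(Q[:,2]<.06)]; A=np.c_[fl[:,:2],np.ones(len(fl))]; g=np.linalg.lstsq(A,fl[:,2],rcond=None)[0]; print(g,np.arctan2(g[1],g[0])-np.pi/2)
for n in ['can','paddle']:
  for d in silhouettes(p,n)[:2]:
    Q=C[d['pixels']]; Q=Q[Q[:,2]>.075]; print(n,d['p'],d['xy'],cv2.minAreaRect(Q[:,:2].astype(np.float32)),Q.max(0),Q.min(0))
for xy in [(132,251)]: print(ray(p,xy,0))
```

```text
black n 787
((0.47716444730758667, 0.22708344459533691), (0.4740130305290222, 0.09017525613307953), 75.76365661621094)
heel 375 [0.53322645 0.39531626 0.03935359] ((0.4465041160583496, 0.224426731467247), (0.4506404399871826, 0.06219949200749397), 63.86576843261719)
slope dir 2.538622075272253 0.06177705982844894 [0.5157977  0.42123708 0.01561023]
tray 0.85 [324.9, 229.8] ((0.5436028242111206, 0.01570877432823181), (0.3371647894382477, 0.33860763907432556), 2.2931549549102783)
[-0.00299817  0.1047911   0.02871631] 0.028603120152792094
can 0.74 [304.5, 223.4] ((0.5109798908233643, 0.04095780476927757), (0.2736731469631195, 0.07101147621870041), 1.960645079612732) [0.64782081 0.0802126  1.21413812] [0.37517624 0.0058781  0.07501319]
paddle 0.69 [326.2, 233.9] ((0.522149920463562, -0.014190085232257843), (0.293057918548584, 0.0507068857550621), 1.0618596076965332) [0.66829961 0.01273985 1.21413812] [ 0.37517624 -0.04072571  0.07500017]
[5.04324404e-01 4.53420111e-01 2.22044605e-16]
```

View pics/crop.png

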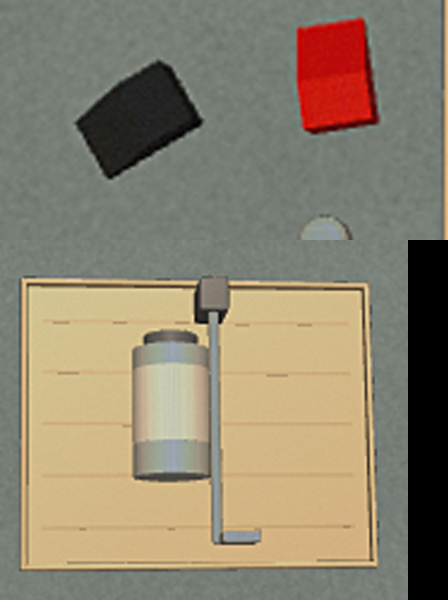

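The crop shows the wedge at full-picture (148,242) is plain black rubber with its thin edge toward the lower left (132,251), so that is the one. The red neighbour is left alone. Next is a robust metric fit.

Run:
```python
from h import *
from scipy.optimize import least_squares
for cam in ['top','scene']:
    p=capture(cam); C=cloud(p); im=p['pixels']
    d=min(silhouettes(p,'chock_center'),key=lambda d:im[d['pixels']].mean()); P=C[d['pixels']]
    P=P[(abs(P[:,0]-.53)<.09)&(abs(P[:,1]-.42)<.09)&(P[:,2]>.004)&(P[:,2]<.036)]
    print(cam,d['xy'],d['p'],len(P),cv2.minAreaRect(P[:,:2].astype(np.float32)))
    def hgt(v):
        c,s=np.cos(v[2]),np.sin(v[2]); q=(P[:,:2]-v[:2])@np.array([[c,-s],[s,c]])
        return np.clip(np.minimum(.03,.03-(q[:,0]+.005)*np.tan(np.radians(30))),.004,.03),q
    def res(v):
        h,q=hgt(v); return np.r_[h-P[:,2],np.maximum(abs(q[:,0])-.04,0),np.maximum(abs(q[:,1])-.025,0)]
    for th in (1.8,2.2):
        r=least_squares(res,[.53,.415,th],loss='soft_l1',f_scale=.003); print(' wedge',r.x.round(4),r.cost,r.x[:2]+.04*np.array([np.cos(r.x[2]),np.sin(r.x[2])]))
    dc=silhouettes(p,'can')[0]; Q=C[dc['pixels']]; Q=Q[(abs(Q[:,0]-.57)<.09)&(abs(Q[:,1]-.045)<.05)&(Q[:,2]>.06)&(Q[:,2]<.125)]
    def rc(v): # axis y=v0+v1*(x-.57), z=v2
        y=Q[:,1]-v[0]-v[1]*(Q[:,0]-.57); return np.hypot(y*np.cos(v[1]),Q[:,2]-v[2])-.036
    r=least_squares(rc,[.045,.03,.07],loss='soft_l1',f_scale=.002); print(' can',r.x,r.cost,len(Q),np.percentile(Q[:,0],[.5,2,98,99.5]))
    g=(abs(C[...,0]-.56)<.16)&(abs(C[...,1])<.17)&(C[...,2]>.005)&(C[...,2]<.055); F=C[g]
    w=np.ones(len(F),bool)
    for _ in range(5):
        A=np.c_[F[:,0]-.56,F[:,1],np.ones(len(F))]; k=np.linalg.lstsq(A[w],F[w,2],rcond=None)[0]; w=abs(F[:,2]-A@k)<.003
    print(' floor',k,w.sum(),'yaw',np.arctan2(-k[0],k[1]))
    fl=k[0]*(C[...,0]-.56)+k[1]*C[...,1]+k[2]; e=C[...,2]-fl
    b=(e>.06)&(e<.09)&(abs(C[...,0]-.46)<.035)&(C[...,1]<.03)&(C[...,1]>-.08); print(' paddle',b.sum(),C[b].mean(0) if b.any() else 0,C[b].min(0),C[b].max(0))
    b=(e>.04)&(e<.058)&(abs(C[...,0]-.55)<.08)&(C[...,1]<.006)&(C[...,1]>-.04); B=C[b]; 
    if len(B): print(' bar',len(B),B.mean(0),np.polyfit(B[:,0]-.57,B[:,1],1))
```

```text
top [147.9, 242.2] 0.97 786 ((0.5242826342582703, 0.4152992367744446), (0.05262669548392296, 0.08088619261980057), 32.51790237426758)
 wedge [0.5243 0.4149 2.1711] 0.004412124530588089 [0.50171215 0.44791378]
 wedge [0.5243 0.4149 2.1711] 0.004412124530587009 [0.50171216 0.44791378]
 can [0.04312236 0.04495492 0.06665708] 0.004792083613219108 1911 [0.51283723 0.51414275 0.64231523 0.64575069]
 floor [-0.00370005  0.10469636  0.02624368] 10473 yaw 0.03532604114092811
 paddle 88 [ 0.45738849 -0.02308681  0.10248381] [ 0.45206926 -0.04068456  0.08435452] [ 0.46262948 -0.00622608  0.10871742]
 bar 286 [0.54252002 0.00082476 0.07568552] [0.02777154 0.00158792]
scene [457.2, 292.1] 0.68 498 ((0.5234552621841431, 0.41089117527008057), (0.06877171248197556, 0.08484663814306259), 36.93645477294922)
 wedge [0.5292 0.414  2.0872] 0.005980970241176579 [0.50941001 0.4487645 ]
 wedge [0.5291 0.414  2.0912] 0.005981167889509004 [0.50918619 0.44871804]Traceback (most recent call last):
  File "<stdin>", line 18, in <module>
    return _quantile_unchecked(
        a, q, axis, out, overwrite_input, method, keepdims, weights)
    return _ureduce(a,
                    func=_quantile_ureduce_func,
    ...<5 lines>...
                    overwrite_input=overwrite_input,
                    method=method)
    r = func(a, **kwargs)
    result = _quantile(arr,
                       quantiles=q,
    ...<2 lines>...
                       out=out,
                       weights=wgt)
    slices_having_nans = np.isnan(arr[-1, ...])
                                  ~~~^^^^^^^^^
IndexError: index -1 is out of bounds for axis 0 with size 0
```

```bash
cat >> h.py <<'E'
def to(pos,yaw,tilt=0):
    """remaining shift (mm) and turn for tool down with its x axis at azimuth yaw, then tilted by `tilt` about world x"""
    s=ctrl.sense(); q=s['orientation']; Rc=R.from_quat([q[1],q[2],q[3],q[0]])
    c,n=np.cos(yaw),np.sin(yaw); Rt=R.from_rotvec([tilt,0,0])*R.from_matrix(np.array([[c,n,0],[n,-c,0],[0,0,-1]]))
    x=Rc.as_matrix()[:,0]
    print('t',round(s['t'],2),'pos',np.round(s['tcp_pos'],4),'yaw',np.arctan2(x[1],x[0]).round(3),'F',np.round(s['contact_force'],1),'w',round(s['width'],3),'g',np.round(s['grip_force'],1),'q',np.round(s['joint_pos'],2))
    print('shift mm',((np.array(pos)-s['tcp_pos'])*1e3).round(1),'turn',(Rt*Rc.inv()).as_rotvec().round(3))
E
python3 -c "
from h import *
to([.537,.396,.15],2.15); to([.537,.396,.15],2.15-np.pi)"
```

```text
t 1.4 pos [ 0.1343 -0.5075  0.2533] yaw 0.259 F [ 0.1 -0.   0.2] w 1.001 g 0.0 q [-1.31  0.13 -0.04  1.41 -0.    1.57]
shift mm [ 402.7  903.5 -103.3] turn [ 0.    -0.     1.891]
t 1.4 pos [ 0.1343 -0.5075  0.2533] yaw 0.259 F [ 0.1 -0.   0.2] w 1.001 g 0.0 q [-1.31  0.13 -0.04  1.41 -0.    1.57]
shift mm [ 402.7  903.5 -103.3] turn [-0.   -0.   -1.25]
```

servo_tool --plan '[[[20, 45, 0, 0, 0, 0.095, 0], [20, 45, 0, 0, 0, 0.095, 0], [20, 45, 0, 0, 0, 0.095, 0], [20, 45, 0, 0, 0, 0.095, 0], [20, 45, 0, 0, 0, 0.095, 0]]]' --grip_force 40

```text
t: 1.9
tcp_pos: [0.2345, -0.2808, 0.2534]
orientation: [0.0, 0.933, 0.36, 0.0]
contact_force: [1.6, 0.4, 0.2]
width: 0.998
grip_force: 0.0
```

servo_tool --plan '[[[20, 45, 0, 0, 0, 0.095, 0], [20, 45, 0, 0, 0, 0.095, 0], [20, 45, 0, 0, 0, 0.095, 0], [20, 45, 0, 0, 0, 0.095, 0], [20, 45, 0, 0, 0, 0.095, 0]]]'

```text
t: 2.4
tcp_pos: [0.3346, -0.0555, 0.2537]
orientation: [0.001, 0.822, 0.57, 0.001]
contact_force: [0.4, -1.1, 0.5]
width: 1.001
grip_force: 0.0
```

servo_tool --plan '[[[20, 45, 0, 0, 0, 0.095, 0], [20, 45, 0, 0, 0, 0.095, 0], [20, 45, 0, 0, 0, 0.095, 0], [20, 45, 0, 0, 0, 0.095, 0], [20, 45, 0, 0, 0, 0.095, 0]]]'

```text
t: 2.9
tcp_pos: [0.4347, 0.1698, 0.2535]
orientation: [0.0, 0.664, 0.747, 0.0]
contact_force: [0.8, -0.3, 0.4]
width: 1.002
grip_force: 0.0
```

servo_tool --plan '[[[20, 45, 0, 0, 0, 0.095, 0], [20, 45, 0, 0, 0, 0.095, 0], [20, 45, 0, 0, 0, 0.095, 0], [20, 40, 0, 0, 0, 0.09, 0], [0, 0, 0, 0, 0, 0, 0]]]'

```text
t: 3.4
tcp_pos: [0.5157, 0.3469, 0.2502]
orientation: [-0.001, 0.513, 0.858, -0.001]
contact_force: [-0.2, 0.6, 0.8]
width: 1.0
grip_force: 0.0
```

```bash
cat > w.py <<'E'
from h import *
from scipy.optimize import least_squares
s=ctrl.sense(); p=capture('wrist'); cv2.imwrite('pics/w1.png',p['pixels']); C=cloud(p,s)
for d in silhouettes(p,'chock_center'):
    P=C[d['pixels']]; ok=(P[:,2]>.004)&(P[:,2]<.036)&(p['range_z'][d['pixels']]>.05); P=P[ok]
    print(d['xy'],d['p'],len(P),p['pixels'][d['pixels']].mean(0).round())
    if len(P)<200: continue
    def res(v):
        c,n=np.cos(v[2]),np.sin(v[2]); q=(P[:,:2]-v[:2])@np.array([[c,-n],[n,c]])
        h=np.clip(.03-(q[:,0]+.005)*np.tan(np.radians(30)),.004,.03)
        return np.r_[h-P[:,2],np.maximum(abs(q[:,0])-.04,0),np.maximum(abs(q[:,1])-.025,0)]
    r=least_squares(res,[*P[:,:2].mean(0),2.15],loss='soft_l1',f_scale=.003); print('wedge',r.x.round(4),r.cost, cv2.minAreaRect(P[:,:2].astype(np.float32)))
to([.537,.396,.15],2.15)
E
python3 w.py
```

```text
[90.9, 182.5] 0.89 4689 [ 97.  83. 167.]
wedge [0.299  0.2638 3.2842] 0.03148117091798009 ((0.29954102635383606, 0.2632509469985962), (0.08101672679185867, 0.05075017362833023), 9.566286087036133)
[326.4, 288.1] 0.84 3741 [ 28.  31. 163.]
wedge [0.5638 0.2726 0.2257] 0.014782424758743104 ((0.563719630241394, 0.2717994451522827), (0.08016624301671982, 0.050825085490942), 10.774378776550293)
[216.3, 46.7] 0.67 6492 [113.  97. 188.]
wedge [ 0.3701  0.4241 -0.7399] 0.009094913181415476 ((0.36907660961151123, 0.4246584177017212), (0.05084282159805298, 0.08067288994789124), 47.195838928222656)
[364.9, 145.9] 0.55 4958 [39. 42. 39.]
wedge [0.5243 0.4171 2.1545] 0.003030139940435942 ((0.5249510407447815, 0.4162439703941345), (0.050191622227430344, 0.08024207502603531), 33.04448318481445)
t 3.5 pos [0.5143 0.3432 0.252 ] yaw 2.059 F [ 0.2 -0.7  0. ] w 0.994 g 0.0 q [ 0.59  0.31  0.19  1.45 -0.    1.67]
shift mm [  22.7   52.8 -102. ] turn [ 0.002 -0.002  0.091]
```

servo_tool --plan '[[[11, 27, -20, 0, 0, 0.05, 0], [11, 27, -20, 0, 0, 0.046, 0], [0, 0, -45, 0, 0, 0, 0], [0, 0, -45, 0, 0, 0, 0], [0, 0, -20, 0, 0, 0, 0]]]'

```text
t: 4.0
tcp_pos: [0.5344, 0.3938, 0.0996]
orientation: [-0.001, 0.474, 0.88, -0.002]
contact_force: [0.3, -0.2, 0.2]
width: 1.006
grip_force: 0.0
```

servo_tool --plan '[[[0, 0, -30, 0, 0, 0, 0], [0, 0, -15, 0, 0, 0, 0], [0, 0, 0, 0, 0, 0, 0], [0, 0, 0, 0, 0, 0, 0], [0, 0, 0, 0, 0, 0, 0]]]'

```text
t: 4.5
tcp_pos: [0.5373, 0.3969, 0.0605]
orientation: [0.001, 0.474, 0.881, 0.001]
contact_force: [-0.4, -0.2, 0.0]
width: 1.0
grip_force: 0.0
```

```bash
python3 -c "
from h import *
to([.537,.398,.027],2.155)"
```

```text
t 4.5 pos [0.5373 0.3969 0.0605] yaw 2.154 F [-0.4 -0.2  0. ] w 1.0 g 0.0 q [ 0.64  0.45 -0.04  1.08 -0.    1.62]
shift mm [ -0.3   1.1 -33.5] turn [-0.002  0.003  0.001]
```

servo_tool --plan '[[[0, 1, -17, 0, 0, 0, 0], [0, 0, -16, 0, 0, 0, 0], [0, 0, 0, 0, 0, 0, 0.3], [0, 0, 0, 0, 0, 0, 0.8], [0, 0, 0, 0, 0, 0, 0.8]]]'

```text
t: 5.0
tcp_pos: [0.5372, 0.3981, 0.0273]
orientation: [0.001, 0.474, 0.881, 0.001]
contact_force: [-1.1, -0.7, -0.9]
width: 0.576
grip_force: 42.7
```

servo_tool --plan '[[[0, 0, 0, 0, 0, 0, 0.8], [0, 0, 0, 0, 0, 0, 0.8], [0, 0, 0, 0, 0, 0, 0.8], [0, 0, 0, 0, 0, 0, 0.8], [0, 0, 0, 0, 0, 0, 0.8]]]'

```text
t: 5.5
tcp_pos: [0.5372, 0.3981, 0.0271]
orientation: [0.001, 0.474, 0.881, 0.001]
contact_force: [-0.5, -0.2, 6.0]
width: 0.577
grip_force: 43.6
```

servo_tool --plan '[[[0, 0, 15, 0, 0, 0, 0.8], [0, 0, 30, 0, 0, 0, 0.8], [0, 0, 30, 0, 0, 0, 0.8], [0, 0, 30, 0, 0, 0, 0.8], [0, 0, 30, 0, 0, 0, 0.8]]]'

```text
t: 6.0
tcp_pos: [0.5361, 0.3973, 0.1624]
orientation: [0.0, 0.474, 0.881, 0.0]
contact_force: [0.3, 0.1, -0.5]
width: 0.582
grip_force: 42.7
```

servo_tool --plan '[[[0, 0, 15, 0, 0, 0, 0.8], [2, -25, 0, 0, 0, -0.05, 0.8], [4, -42, 0, 0, 0, -0.05, 0.8], [4, -42, 0, 0, 0, -0.05, 0.8], [4, -42, 0, 0, 0, -0.05, 0.8]]]'

```text
t: 6.5
tcp_pos: [0.55, 0.2452, 0.1761]
orientation: [0.0, 0.56, 0.829, 0.0]
contact_force: [1.4, -0.4, -0.6]
width: 0.578
grip_force: 42.8
```

servo_tool --plan '[[[4, -42, 0, 0, 0, -0.05, 0.8], [4, -42, 0, 0, 0, -0.05, 0.8], [4, -42, 0, 0, 0, -0.05, 0.8], [4, -42, 0, 0, 0, -0.05, 0.8], [4, -42, 0, 0, 0, -0.05, 0.8]]]'

```text
t: 7.0
tcp_pos: [0.5701, 0.0348, 0.1763]
orientation: [0.0, 0.659, 0.752, 0.0]
contact_force: [0.2, -0.7, -0.6]
width: 0.579
grip_force: 42.8
```

servo_tool --plan '[[[3, -42, 0, 0, 0, -0.05, 0.8], [2, -42, 0, 0, 0, -0.05, 0.8], [0, -16, 0, 0, 0, 0, 0.8], [0, 0, 0, 0.05, 0, 0, 0.8], [0, 0, 0, 0.05, 0, 0, 0.8]]]'

```text
t: 7.5
tcp_pos: [0.5752, -0.0636, 0.1761]
orientation: [-0.035, 0.694, 0.718, 0.037]
contact_force: [0.4, 0.0, -1.9]
width: 0.574
grip_force: 42.8
```

Run:
```python
from h import *
to([.576,-.065,.0466],1.6,.105)
s=ctrl.sense(); a=capture('scene'); p=capture('wrist'); C=cloud(p,s)
sh=p['pixels']
cv2.imwrite('pics/w2.png',np.hstack([cv2.resize(sh,(400,300)),cv2.resize(a['pixels'][170:330,220:433],(400,300))]))
```

```text
t 7.5 pos [ 0.5752 -0.0636  0.1761] yaw 1.605 F [ 0.4  0.  -1.9] w 0.574 g 42.8 q [-0.16  0.25 -0.06  1.28  0.1   1.38]
shift mm [   0.8   -1.4 -129.5] turn [ 0.003  0.001 -0.005]
```

View pics/w2.png

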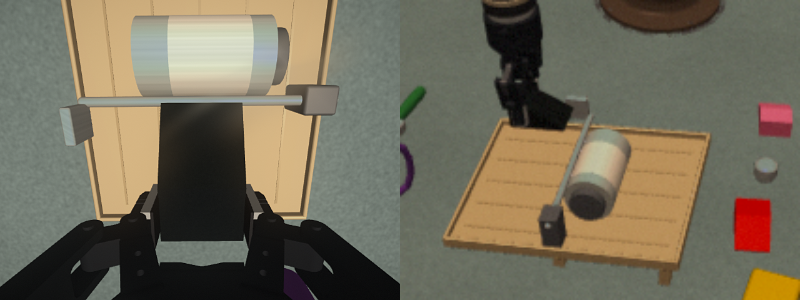

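The wrist view (left half) shows the wedge held straight, its column about 203 against the canister's middle at about 205, with its thin edge toward the bar. I'll lower it now.

servo_tool --plan '[[[1, -1, -25, 0, 0, 0, 0.8], [0, 0, -25, 0, 0, 0, 0.8], [0, 0, -25, 0, 0, 0, 0.8], [0, 0, -25, 0, 0, 0, 0.8], [0, 0, -15, 0, 0, 0, 0.8]]]'

```text
t: 8.1
tcp_pos: [0.5764, -0.0647, 0.0597]
orientation: [-0.034, 0.694, 0.718, 0.035]
contact_force: [0.0, -0.0, -1.0]
width: 0.579
grip_force: 46.0
```

servo_tool --plan '[[[0, 0, -8, 0, 0, 0, 0.8], [0, 0, -2, 0, 0, 0, 0.8], [0, 0, -1, 0, 0, 0, 0.8], [0, 0, -1, 0, 0, 0, 0.8], [0, 0, 0, 0, 0, 0, 0.8]]]'

```text
t: 8.6
tcp_pos: [0.5767, -0.0641, 0.0501]
orientation: [-0.034, 0.694, 0.718, 0.037]
contact_force: [-2.3, 0.8, 6.6]
width: 0.576
grip_force: 47.1
```

Run:
```python
from h import *
to([.576,-.065,.0466],1.6,.105)
s=ctrl.sense(); p=capture('wrist'); C=cloud(p,s); Z=C[...,2]
cv2.imwrite('pics/w3.png',p['pixels'])
for n in ['chock_nose','can_center','paddle']:
    for d in landmark_of(p,n)[:2]:
        print(n,d['p'],d['xy'],ray(p,d['xy'],{'chock_nose':.025,'can_center':.0666,'paddle':.085}[n],s))
from scipy.optimize import least_squares
dc=silhouettes(p,'can')[0]; Q=C[dc['pixels']]; Q=Q[(abs(Q[:,0]-.57)<.055)&(abs(Q[:,1]-.045)<.05)&(Q[:,2]>.05)&(Q[:,2]<.125)]
r=least_squares(lambda v:np.hypot((Q[:,1]-v[0]-v[1]*(Q[:,0]-.57))*np.cos(v[1]),Q[:,2]-v[2])-.036,[.045,.03,.07],loss='soft_l1',f_scale=.002); print('can',r.x,len(Q))
d=silhouettes(p,'chock_center')[0];P=C[d['pixels']]; print('chock',np.percentile(P,[1,50,99],axis=0))
```

```text
t 8.6 pos [ 0.5767 -0.0641  0.0501] yaw 1.605 F [-2.3  0.8  6.6] w 0.576 g 47.1 q [-0.16  0.31 -0.26  1.01  0.1   1.38]
shift mm [-0.7 -0.9 -3.5] turn [ 0.005  0.002 -0.005]
chock_nose 0.59 [323.1, 157.9] [0.57488664 0.00257609 0.025     ]
can [0.04342627 0.03907314 0.06753978] 68551
chock [[ 0.551056   -0.08254158  0.04646443]
 [ 0.57568902 -0.03526677  0.05855429]
 [ 0.60036027 -0.0025482   0.0616991 ]]
```

View pics/w3.png

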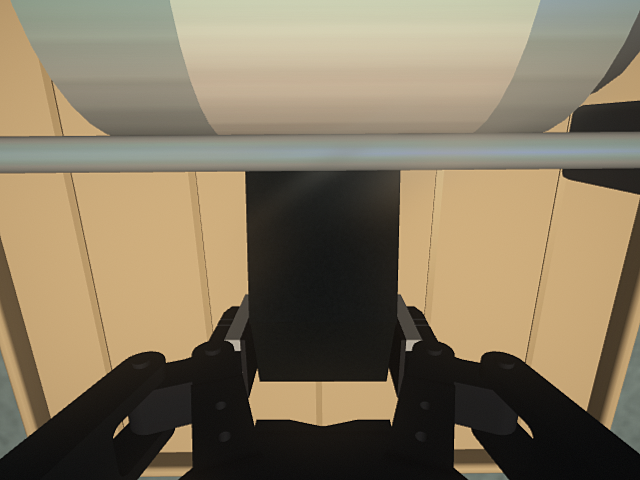

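The wrist view shows the wedge lying on the tray behind the bar at row 155, with the bar passing over its thin end. Contact came about 3 mm early, so I'll check the wedge's pitch.

```bash
cat > pitch.py <<'E'
from h import *
s=ctrl.sense(); p=capture('wrist'); C=cloud(p,s); K=C[178:375,255:392]
col=np.median(K,axis=1)
for i in range(0,197,14): print(i+178,col[i].round(4))
F=np.concatenate([C[200:290,90:185].reshape(-1,3),C[200:290,450:540].reshape(-1,3)])
F=F[(F[:,2]<.05)&(F[:,2]>0)]; A=np.c_[F[:,0]-.56,F[:,1],np.ones(len(F))]; k=np.linalg.lstsq(A,F[:,2],rcond=None)[0]; print('floor',k, np.median(F,axis=0))
B=np.median(C[153,200:450],axis=0); print('bar',B)
E
python3 pitch.py
```

```text
178 [ 0.575  -0.0046  0.0573]
192 [ 0.5751 -0.0091  0.0577]
206 [ 0.5752 -0.0136  0.058 ]
220 [ 0.5754 -0.0182  0.0582]
234 [ 0.5755 -0.0227  0.0587]
248 [ 0.5754 -0.0273  0.0591]
262 [ 0.5759 -0.032   0.0594]
276 [ 0.576  -0.0368  0.0596]
290 [ 0.5762 -0.0415  0.0601]
304 [ 0.576  -0.0463  0.0606]
318 [ 0.5765 -0.0511  0.0608]
332 [ 0.5767 -0.0572  0.0588]
346 [ 0.577  -0.0641  0.0555]
360 [ 0.5773 -0.0716  0.0518]
374 [ 0.5767 -0.0795  0.0481]
floor [-0.0041158   0.1063793   0.02676987] [ 0.51596602 -0.03377199  0.02311892]
bar [0.57445809 0.00239373 0.07719863]
```

The wedge has pitched about 19° nose-up in the grip: its heel rear sits on the floor at y≈-0.067 and its nose is already under the bar. Opening will let it drop flat, about 14 mm short of snug. Then I'll regrip.

servo_tool --plan '[[[0, 0, 0, 0, 0, 0, 0.3], [0, 0, 0, 0, 0, 0, 0], [0, 0, 0, 0, 0, 0, 0], [0, 0, 0, 0, 0, 0, 0], [0, 0, 0, 0, 0, 0, 0]]]' --grip_force 25

```text
t: 9.45
tcp_pos: [0.5764, -0.0645, 0.0482]
orientation: [-0.035, 0.694, 0.718, 0.036]
contact_force: [0.3, -1.2, 1.3]
width: 1.0
grip_force: 0.0
```

```bash
python3 pitch.py; python3 -c "
from h import *
to([.576,-.0495,.0485],1.6,.105)"
```

```text
178 [ 0.5747 -0.0055  0.035 ]
192 [ 0.5748 -0.0106  0.0375]
206 [ 0.575  -0.0156  0.0397]
220 [ 0.5748 -0.0205  0.0419]
234 [ 0.5753 -0.0254  0.0441]
248 [ 0.5755 -0.0301  0.0461]
262 [ 0.5756 -0.0348  0.0481]
276 [ 0.5754 -0.0394  0.0501]
290 [ 0.5755 -0.0439  0.0521]
304 [ 0.5761 -0.0493  0.0516]
318 [ 0.5759 -0.0549  0.0509]
332 [ 0.5765 -0.0605  0.0504]
346 [ 0.5767 -0.0663  0.0498]
360 [ 0.5769 -0.0724  0.0491]
374 [ 0.5767 -0.0786  0.0484]
floor [-0.0042022   0.10676178  0.02677328] [ 0.516078   -0.03373561  0.02310935]
bar [0.57464833 0.00201827 0.07711854]
t 9.5 pos [ 0.5764 -0.0645  0.0482] yaw 1.605 F [-0.2  0.5 -0. ] w 1.004 g 0.0 q [-0.16  0.32 -0.26  1.01  0.1   1.38]
shift mm [-0.4 15.   0.3] turn [ 0.005  0.    -0.005]
```

The wedge is flat now: the slope matches, its nose is at y≈0.0025, and it needs about 24 mm more. I'll lower 3 mm, regrip and slide it up the slope.

servo_tool --plan '[[[0, 0, -3, 0, 0, 0, 0], [0, 0, 0, 0, 0, 0, 0.3], [0, 0, 0, 0, 0, 0, 0.6], [0, 0, 0, 0, 0, 0, 0.6], [0, 0, 0, 0, 0, 0, 0.6]]]' --grip_force 25

```text
t: 10.0
tcp_pos: [0.5764, -0.0646, 0.0454]
orientation: [-0.035, 0.694, 0.718, 0.036]
contact_force: [-0.6, -0.4, 0.4]
width: 0.578
grip_force: 27.0
```

servo_tool --plan '[[[0, 4, 0.4, 0, 0, 0, 0.6], [0, 4, 0.4, 0, 0, 0, 0.6], [0, 4, 0.4, 0, 0, 0, 0.6], [0, 4, 0.4, 0, 0, 0, 0.6], [0, 0, 0, 0, 0, 0, 0.6]]]'

```text
t: 10.5
tcp_pos: [0.5765, -0.0476, 0.0471]
orientation: [-0.035, 0.694, 0.718, 0.036]
contact_force: [0.6, 0.9, 1.5]
width: 0.583
grip_force: 27.1
```

```bash
python3 pitch.py; python3 -c "
from h import *
to([.576,-.0495,.0485],1.6,.105)"
```

```text
178 [0.5744 0.0127 0.0863]
192 [0.5743 0.0088 0.0772]
206 [0.5747 0.0051 0.0767]
220 [0.5748 0.0014 0.0769]
234 [ 0.575  -0.0079  0.0456]
248 [ 0.5755 -0.0126  0.0478]
262 [ 0.5756 -0.0171  0.0497]
276 [ 0.5758 -0.0217  0.0517]
290 [ 0.5759 -0.026   0.0537]
304 [ 0.5761 -0.0313  0.0536]
318 [ 0.5759 -0.0367  0.053 ]
332 [ 0.5765 -0.0422  0.0523]
346 [ 0.5763 -0.0479  0.0517]
360 [ 0.5769 -0.0538  0.0511]
374 [ 0.5763 -0.0597  0.0505]
floor [-0.00413776  0.1080406   0.0267791 ] [ 0.51788628 -0.02300485  0.02423743]
bar [0.57430213 0.01820144 0.09329582]
t 10.55 pos [ 0.5764 -0.0477  0.0471] yaw 1.606 F [-0.3  1.6  1. ] w 0.582 g 27.1 q [-0.13  0.31 -0.27  1.    0.1   1.41]
shift mm [-0.4 -1.8  1.4] turn [ 0.004  0.001 -0.005]
```

servo_tool --plan '[[[0, 2, 0.2, 0, 0, 0, 0.6], [0, 1, 0.1, 0, 0, 0, 0.6], [0, 1, 0.1, 0, 0, 0, 0.6], [0, 0.5, 0, 0, 0, 0, 0.6], [0, 0, 0, 0, 0, 0, 0.6]]]'

```text
t: 11.05
tcp_pos: [0.5765, -0.0442, 0.0475]
orientation: [-0.034, 0.694, 0.718, 0.036]
contact_force: [-0.6, -2.4, 2.7]
width: 0.579
grip_force: 27.2
```

servo_tool --plan '[[[0, 0.5, 0.1, 0, 0, 0, 0.6], [0, 0.5, 0, 0, 0, 0, 0.6], [0, 0.5, 0.1, 0, 0, 0, 0.6], [0, 0, 0, 0, 0, 0, 0.6], [0, 0, 0, 0, 0, 0, 0.6]]]'

```text
t: 11.55
tcp_pos: [0.5765, -0.0425, 0.0476]
orientation: [-0.035, 0.694, 0.718, 0.036]
contact_force: [-0.2, -3.4, 3.6]
width: 0.58
grip_force: 27.3
```

servo_tool --plan '[[[0, 0.5, 0, 0, 0, 0, 0.6], [0, 0, 0, 0, 0, 0, 0.6], [0, 0.5, 0.1, 0, 0, 0, 0.6], [0, 0, 0, 0, 0, 0, 0.6], [0, 0, 0, 0, 0, 0, 0.6]]]'

```text
t: 12.05
tcp_pos: [0.5765, -0.0415, 0.0477]
orientation: [-0.035, 0.694, 0.718, 0.036]
contact_force: [-0.1, -4.7, 5.1]
width: 0.581
grip_force: 27.5
```

```bash
cat > c.py <<'E'
from h import *
from scipy.optimize import least_squares
def can(cam):
    s=ctrl.sense(); p=capture(cam); C=cloud(p,s)
    Q=C[silhouettes(p,'can')[0]['pixels']]; Q=Q[(abs(Q[:,0]-.57)<.055)&(abs(Q[:,1]-.045)<.05)&(Q[:,2]>.06)&(Q[:,2]<.125)]
    if len(Q)<100: return print(cam,'few')
    r=least_squares(lambda v:np.hypot((Q[:,1]-v[0]-v[1]*(Q[:,0]-.57))*np.cos(v[1]),Q[:,2]-v[2])-.036,[.045,.03,.07],loss='soft_l1',f_scale=.002); print(cam,'can',r.x,len(Q))
can('wrist');can('top')
E
python3 c.py; python3 pitch.py | sed -n 5,13p
```

```text
wrist can [0.0434013  0.03904261 0.06748045] 120607
top can [0.04321655 0.04402246 0.06688092] 1618
234 [0.575  0.0036 0.0771]
248 [ 0.5752 -0.0006  0.0759]
262 [ 0.5757 -0.0111  0.0504]
276 [ 0.5758 -0.0156  0.0523]
290 [ 0.5759 -0.02    0.0543]
304 [ 0.5761 -0.0252  0.0541]
318 [ 0.5763 -0.0306  0.0535]
332 [ 0.5765 -0.0361  0.0529]
346 [ 0.5767 -0.0419  0.0524]
```

The ridge measures y≈-0.021, which puts the nose about 17 mm from the axis. Push force is rising and the canister hasn't moved, so it is snug. I'll release and lift.

servo_tool --plan '[[[0, 0, 0, 0, 0, 0, 0.3], [0, 0, 0, 0, 0, 0, 0], [0, 0, 0, 0, 0, 0, 0], [0, 0, 0, 0, 0, 0, 0], [0, 0, 0, 0, 0, 0, 0]]]'

```text
t: 12.8
tcp_pos: [0.5762, -0.0413, 0.0474]
orientation: [-0.035, 0.694, 0.718, 0.036]
contact_force: [0.1, -0.6, 0.2]
width: 0.999
grip_force: 0.0
```

servo_tool --plan '[[[0, -2, 20, 0, 0, 0, 0], [0, -3, 25, 0, 0, 0, 0], [0, -3, 25, 0, 0, 0, 0], [0, -2, 25, 0, 0, 0, 0], [0, 0, 25, 0, 0, 0, 0]]]'

```text
t: 13.3
tcp_pos: [0.5762, -0.0516, 0.1686]
orientation: [-0.035, 0.694, 0.718, 0.036]
contact_force: [-0.8, -0.4, 0.0]
width: 1.001
grip_force: 0.0
```

```bash
python3 - <<'E'
from h import *
s=ctrl.sense(); p=capture('wrist'); C=cloud(p,s); cv2.imwrite('pics/w4.png',p['pixels'])
im=p['pixels'].max(2)
P=C[silhouettes(p,'chock_center')[0]['pixels']]; P=P[(abs(P[:,0]-.575)<.04)&(P[:,1]>-.09)&(P[:,1]<.04)&(P[:,2]<.06)&(P[:,2]>.025)]
print(len(P),cv2.minAreaRect(P[:,:2].astype(np.float32)),np.percentile(P,[.5,99.5],axis=0).round(4))
fl=.0268-.0041*(C[...,0]-.56)+.107*C[...,1]; e=C[...,2]-fl
b=(e>.06)&(e<.09)&(abs(C[...,0]-.46)<.03)&(C[...,1]<.01)&(C[...,1]>-.08); print('paddle',b.sum(),np.percentile(C[b],[1,50,99],axis=0).round(4))
to([.43,-.02,.15],1.6)
E
python3 c.py
```

```text
5658 ((0.5761905908584595, -0.029338955879211426), (0.05607830360531807, 0.05216212570667267), 1.6894794702529907) [[ 0.5515 -0.0551  0.0465]
 [ 0.6012 -0.0038  0.0555]]
paddle 2364 [[ 0.4537 -0.0394  0.0849]
 [ 0.4621 -0.0218  0.1028]
 [ 0.4639 -0.0056  0.1072]]
t 13.4 pos [ 0.5781 -0.0517  0.1714] yaw 1.605 F [-0.4  0.1  0.4] w 1.0 g 0.0 q [-0.14  0.25 -0.08  1.26  0.1   1.4 ]
shift mm [-148.1   31.7  -21.4] turn [-0.099  0.006 -0.005]
wrist can [0.0434669  0.04065551 0.06751459] 27050
top can [0.04325928 0.03988294 0.06693306] 1591
```

View pics/w4.png

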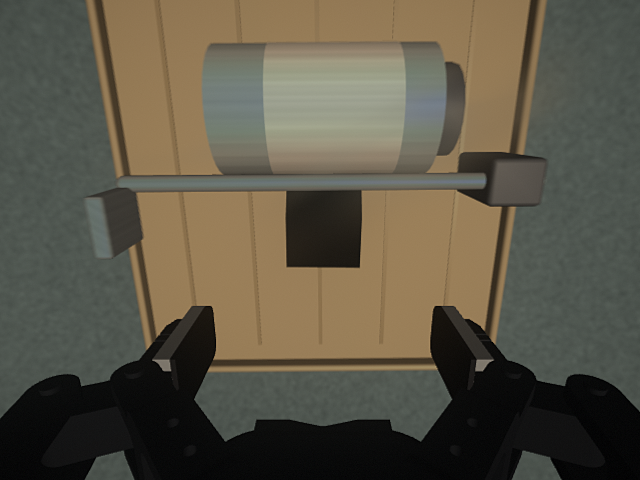

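The wrist view shows the wedge lying square under the middle of the canister (columns 287–361, canister body 205–443). The bar is in place and the paddle is at (112,223). Next I'll close the gripper and go to the near side of the paddle.

servo_tool --plan '[[[-35, 5, 0, -0.05, 0, 0, 1], [-36, 5, 0, -0.05, 0, 0, 1], [-36, 5, 0, 0, 0, 0, 1], [-36, 5, 0, 0, 0, 0, 1], [-35, 5, 0, 0, 0, 0, 1]]]'

```text
t: 14.1
tcp_pos: [0.3961, -0.0261, 0.1661]
orientation: [-0.001, 0.695, 0.719, -0.001]
contact_force: [0.3, 0.0, 0.7]
width: 0.141
grip_force: 0.0
```

servo_tool --plan '[[[0, 0, -20, 0, 0, 0, 1], [0, 0, -20, 0, 0, 0, 1], [0, 0, -20, 0, 0, 0, 1], [0, 0, -12, 0, 0, 0, 1], [0, 0, 0, 0, 0, 0, 1]]]'

```text
t: 14.6
tcp_pos: [0.3967, -0.0264, 0.0935]
orientation: [-0.002, 0.695, 0.719, -0.001]
contact_force: [-0.8, -0.8, 1.0]
width: -0.002
grip_force: 0.0
```

```bash
python3 -c "
from h import *
to([.438,-.0265,.0985],1.6)"
```

```text
t 14.6 pos [ 0.3967 -0.0264  0.0935] yaw 1.605 F [-0.8 -0.8  1. ] w -0.002 g 0.0 q [-0.07 -0.06 -0.59  1.05  0.    1.47]
shift mm [41.3 -0.1  5. ] turn [-0.    -0.004 -0.005]
```

servo_tool --plan '[[[8, 0, 4, 0, 0, 0, 1], [10, 0, 0, 0, 0, 0, 1], [10, 0, 0, 0, 0, 0, 1], [10, 0.5, 0, 0, 0, 0, 1], [10, 0.5, 0, 0, 0, 0, 1]]]'

```text
t: 15.1
tcp_pos: [0.4471, -0.0255, 0.0997]
orientation: [-0.0, 0.695, 0.719, -0.0]
contact_force: [-2.1, -0.7, 1.7]
width: -0.001
grip_force: 1.3
```

servo_tool --plan '[[[10, 0.3, 0, 0, 0, 0, 1], [10, 0.3, 0, 0, 0, 0, 1], [10, 0.3, 0, 0, 0, 0, 1], [10, 0.3, 0, 0, 0, 0, 1], [10, 0.3, 0, 0, 0, 0, 1]]]'

```text
t: 15.6
tcp_pos: [0.497, -0.0237, 0.0994]
orientation: [-0.0, 0.695, 0.719, 0.0]
contact_force: [-2.7, 1.7, 1.3]
width: 0.002
grip_force: 1.3
```

```bash
python3 c.py; python3 -c "
from h import *
to([.63,-.022,.0985],1.6)"
```

```text
wrist can [0.04339587 0.0403025  0.06748683] 47988
top can [0.0430629  0.04468495 0.06709406] 650
t 15.8 pos [ 0.4969 -0.0242  0.0996] yaw 1.605 F [ 0.6 -0.9 -0.9] w -0.005 g 0.0 q [-0.05  0.12 -0.39  1.06 -0.    1.49]
shift mm [133.1   2.2  -1.1] turn [ 0.     0.001 -0.005]
```

The bar moves at about 2 N and the canister is steady, so I'll continue.

servo_tool --plan '[[[10, 0.2, 0, 0, 0, 0, 1], [12, 0.2, 0, 0, 0, 0, 1], [12, 0.2, 0, 0, 0, 0, 1], [12, 0.2, 0, 0, 0, 0, 1], [12, 0.2, 0, 0, 0, 0, 1]]]'

```text
t: 16.3
tcp_pos: [0.5555, -0.0228, 0.0995]
orientation: [-0.0, 0.695, 0.719, 0.0]
contact_force: [-2.2, 1.5, 0.3]
width: 0.001
grip_force: 1.4
```

servo_tool --plan '[[[12, 0.2, 0, 0, 0, 0, 1], [12, 0.2, 0, 0, 0, 0, 1], [12, 0.2, 0, 0, 0, 0, 1], [10, 0.2, 0, 0, 0, 0, 1], [10, 0.2, 0, 0, 0, 0, 1]]]'

```text
t: 16.8
tcp_pos: [0.6112, -0.022, 0.0995]
orientation: [-0.0, 0.695, 0.719, -0.0]
contact_force: [-2.5, 2.1, 0.1]
width: 0.001
grip_force: 1.3
```

servo_tool --plan '[[[4, 0, 0, 0, 0, 0, 1], [3, 0, 0, 0, 0, 0, 1], [3, 0, 0, 0, 0, 0, 1], [2, 0, 0, 0, 0, 0, 1], [2, 0, 0, 0, 0, 0, 1]]]'

```text
t: 17.3
tcp_pos: [0.6243, -0.0221, 0.0997]
orientation: [0.0, 0.695, 0.719, -0.0]
contact_force: [-1.5, 1.4, -0.2]
width: 0.0
grip_force: 1.0
```

```bash
cat > pd.py <<'E'
from h import *
p=capture('scene'); C=cloud(p); e=C[...,2]-(.0268-.0041*(C[...,0]-.56)+.107*C[...,1])
b=(e>.062)&(e<.09)&(abs(C[...,1]+.015)<.03)&(C[...,0]>.58)&(C[...,0]<.69); print('paddle',b.sum(),np.percentile(C[b],[1,50,99],axis=0).round(4) if b.any() else '')
to([.628,-.022,.0985],1.6)
E
python3 pd.py; python3 c.py
```

```text
paddle 124 [[ 0.5878 -0.0336  0.0874]
 [ 0.6461 -0.014   0.0995]
 [ 0.6529  0.0143  0.1104]]
t 17.35 pos [ 0.6246 -0.0221  0.0996] yaw 1.605 F [-1.8  0.8 -0.1] w 0.004 g 0.8 q [-0.04  0.35 -0.09  1.13 -0.    1.5 ]
shift mm [ 3.4  0.1 -1.1] turn [ 0.     0.    -0.005]
wrist can [0.04015016 0.04130351 0.06710406] 61060
top can [0.03957703 0.04184985 0.06702973] 516
```

servo_tool --plan '[[[2, 0, 0, 0, 0, 0, 1], [1, 0, 0, 0, 0, 0, 1], [1, 0, 0, 0, 0, 0, 1], [1, 0, 0, 0, 0, 0, 1], [0, 0, 0, 0, 0, 0, 1]]]'

```text
t: 18.05
tcp_pos: [0.6291, -0.022, 0.0997]
orientation: [-0.0, 0.695, 0.719, -0.0]
contact_force: [-5.1, -0.0, 2.5]
width: -0.003
grip_force: 2.2
```

servo_tool --plan '[[[1, 0, 0, 0, 0, 0, 1], [1, 0, 0, 0, 0, 0, 1], [0, 0, 0, 0, 0, 0, 1], [0, 0, 0, 0, 0, 0, 1], [0, 0, 0, 0, 0, 0, 1]]]'

```text
t: 18.55
tcp_pos: [0.6292, -0.0221, 0.0997]
orientation: [-0.001, 0.695, 0.719, -0.001]
contact_force: [-10.9, -0.7, 7.7]
width: -0.0
grip_force: 5.7
```

```bash
python3 pd.py; python3 c.py
```

```text
paddle 124 [[ 0.5865 -0.0319  0.0878]
 [ 0.6511 -0.0136  0.1   ]
 [ 0.6587  0.0145  0.1108]]
t 18.6 pos [ 0.6292 -0.0221  0.0997] yaw 1.605 F [-10.8  -0.5   7.3] w 0.006 g 5.7 q [-0.03  0.36 -0.07  1.14 -0.    1.5 ]
shift mm [-1.2  0.1 -1.2] turn [ 0.    -0.004 -0.005]
wrist can [0.0401663  0.04116836 0.06709889] 58733
top can [0.03916299 0.03919209 0.06725725] 456
```

The bar is against its stop: the force jumped and x stopped moving. I'll back off and lift.

servo_tool --plan '[[[-4, 0, 0, 0, 0, 0, 1], [-6, -2, 0, 0, 0, 0, 1], [0, 0, 25, 0, 0, 0, 1], [0, 0, 30, 0, 0, 0, 1], [0, 0, 30, 0, 0, 0, 1]]]'

```text
t: 19.3
tcp_pos: [0.6213, -0.0242, 0.1853]
orientation: [0.0, 0.695, 0.719, 0.0]
contact_force: [-0.3, -1.0, 0.1]
width: -0.004
grip_force: 0.0
```

servo_tool --plan '[[[-10, -30, 10, 0, 0, 0, 1], [-10, -30, 10, 0, 0, 0, 1], [-10, -30, 0, 0, 0, 0, 1], [0, -20, 0, 0, 0, 0, 1], [0, 0, 0, 0, 0, 0, 1]]]'

```text
t: 19.8
tcp_pos: [0.5913, -0.1365, 0.2048]
orientation: [0.001, 0.696, 0.718, 0.0]
contact_force: [0.0, 0.2, -0.1]
width: 0.0
grip_force: 0.0
```

```bash
python3 c.py; python3 pd.py
python3 - <<'E'
from h import *
s=ctrl.sense(); p=capture('wrist'); t=capture('top'); cv2.imwrite('pics/end.png',np.hstack([cv2.resize(p['pixels'],(400,300)),cv2.resize(t['pixels'][150:300,225:425],(400,300),interpolation=cv2.INTER_CUBIC)]))
C=cloud(p,s); P=C[silhouettes(p,'chock_center')[0]['pixels']]; P=P[(abs(P[:,0]-.575)<.04)&(P[:,1]>-.09)&(P[:,1]<.04)&(P[:,2]<.06)&(P[:,2]>.022)]
print(cv2.minAreaRect(P[:,:2].astype(np.float32)),np.percentile(P,[.5,99.5],axis=0).round(4))
E
```

```text
wrist can [0.04025754 0.0397129  0.06752302] 3480
top can [0.03992097 0.04022258 0.06646927] 1588
paddle 102 [[ 0.5898 -0.0324  0.0855]
 [ 0.6524 -0.0136  0.0976]
 [ 0.6593  0.0145  0.1089]]
t 20.05 pos [ 0.5915 -0.1332  0.2045] yaw 1.606 F [-0.4  0.1 -0.7] w -0.002 g 0.0 q [-0.22  0.28  0.05  1.34  0.    1.31]
shift mm [  36.5  111.2 -106. ] turn [-0.     0.    -0.006]
((0.5743044018745422, -0.0220390185713768), (0.05632348731160164, 0.0674155130982399), 1.836187481880188) [[ 0.5513 -0.0551  0.0408]
 [ 0.6011  0.0094  0.0557]]
```

View pics/end.png

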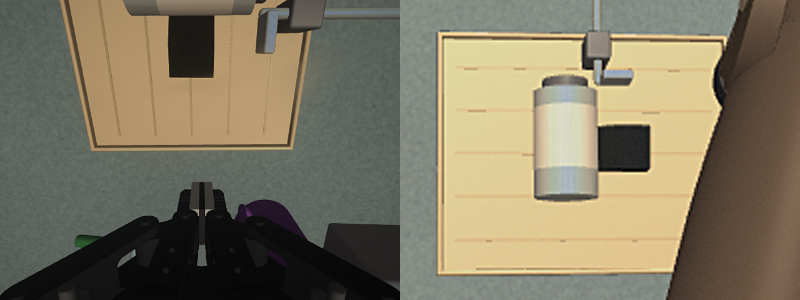

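The final view shows the bar pulled back to its guide block and the canister resting on the wedge, about 3 mm from where it started. The arm is clear.

```bash
python3 -c "
from station import ticket
print(ticket.close_job())"
```

```text
the job is handed in; nothing more can be done
None
```

I handed the job in: the black wedge is snug under the middle of the canister, the stop bar is out against its stop, and the canister settled about 3 mm onto the wedge; the hand-in returned no verdict, so whether it passed isn't known.

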